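Tilt the long guard comb out of the drawer and lay it by the trimmer

TASK

Take the longer of the two guard combs out of the pulled-out top drawer: its toothed end lies under the rail of the drawer unit, so raise the end with the tab first and draw it out at a slant, without pressing it against the rail. Lay it flat, tab up, on the floor of the white tray in the free space beside the trimmer; do not let it fall, and leave the other things where they are.

Things in the scene. Friction and masses are not known exactly. Their poses are not given: they have to be found in the camera images.
- long_comb_tab (a point): Centre of the long comb's upright grip tab, 22 mm above its underside. Axes: +x along the teeth to their tips, +z up from the underside. Tab 24 mm along x, 10 mm thick along y, its top 18 mm above this point. It stands on a base plate 46 mm wide, 4 mm thick, that reaches 18 mm to -x. Seven teeth, 12 mm tall from the underside, 45 mm wide in all, reach 112 mm to +x.
- long_comb_mid (a point): The middle of the long guard comb's length and width, 6 mm above its underside, 47 mm from the tab point along +x.
- short_comb_tab (a point): The other guard comb, alike but 88 mm long (teeth reach 70 mm from the tab), in the other compartment; same kind of point and axes. Leave it.
- unit: Fixed stack of three clear plastic drawers, 240 deep (x), 184 wide (y), 198 mm tall. Origin at the centre of its underside; drawers pull out towards its -x, roughly towards the robot. The two lower drawers are shut.
- rail: Clear rail across the unit's front above the top drawer's opening: 6 mm (x) by 184 (y) by 17 mm tall, origin at its centre, 189.5 mm above the counter, so its lower edge is 41 mm and its top 58 mm above the drawer floor. Axes as the unit. It is fixed; do not press the comb against it, a light brush (under 5 N) is all it bears.
- drawer (a joint): How far the top drawer is out (m), stop at 0.110, friction 3 N; also the gap from the front wall's inner face to the rail's front face. Two long compartments side by side, each 82 mm wide, 212 long, centred 43 mm either side of the unit's middle; side walls and divider 38 mm high, front wall 6 mm thick, 58 mm high over the drawer floor.
- tray: Fixed white open tray, 208 (x) by 158 mm (y) outside, rim 13 mm high, walls 4 mm, inner floor 4 mm above the counter. Origin at the centre of its underside. The trimmer lies in it lengthways on its -y half; the +y half is free.
- trimmer: Bronze-coloured hair trimmer, 160 by 40 by 38 mm, lying lengthways in the tray, centred about 42 mm to the -y side of the tray's middle. Origin at the centre of its underside.
- tweezer: Steel tweezer, about 100 by 11 by 7 mm, on the counter; leave it.
- jar: White jar 60 mm across, 50 mm tall, origin at its foot; leave it.
- lotion: Grey bottle 54 mm across, 140 mm tall, origin at its foot; leave it.
- tumbler: White cup 72 mm across, 95 mm tall, origin at its foot; leave it.
- blade_box: Grey box 60 by 40 by 22 mm, origin at its foot; leave it.
- long_comb: The long guard comb, black nylon, 130 mm long, 46 wide, about 45 g (varies by a third). Origin on its underside right below the tab. It lies on the drawer floor (140 mm above the counter) in the middle of either compartment, tab end towards the drawer front, tooth tips 34 to 42 mm behind the rail's front face.

How it is judged:
By the outcome, as a careful person would: the job done as asked, in the order asked, and still so for the second after the job is handed in, with the robot touching nothing.
It also fails if it takes over 45 s, if anything falls off the work surface, if the arm or the gripper's body presses on something with over 40 N, if the wrist force passes 120 N, or if a joint passes its speed limit or range.

ROBOT

A 6-joint arm with a two-finger parallel gripper is mounted at the origin on the work surface. World frame = base frame: x ahead of the robot, y to its left, z up, the work surface at z = 0. Lengths are in m, angles in rad, forces in N, time in s.
With the tool pointing down it reaches from about 0.275 to 0.875 m from the base axis. Payload 12.5 kg.
Tool frame: the origin (TCP) lies at the very end of the fingers, on their centre line; the grasp point (between the pads) lies 19 mm behind it; x points along the fingers, y is the direction in which the jaws open and shut, and the axes are right-handed (so a half turn about x gives the same grasp; the last joint's range is limited). The gripper opens to 85 mm and grips with 20 to 120 N. Pads are 22 mm wide; open, the fingers measure 114 mm over their backs; the gripper's body (76 mm by 85 mm) begins 54 mm behind the grasp point. The pads swing forward as they close: fully open they stand 13 mm farther back than shut.
Start: joints at [1.181, 0.351, 1.652, -0, 1.139, -0.085], TCP at [0.165, 0.525, 0.208] pointing down, gripper open.
Joint ranges: [-2.75, 2.75], [-0.79, 2.1], [0.01, 2.65], [-1.57, 4.71], [0.07, 3.14], [-2.87, 2.87]. Speed limits (rad/s): [2.22, 2.22, 2.79, 3.14, 3.14, 3.14].

INTERFACE

Orientations are given as a 3x3 rotation matrix whose columns are the frame's x, y, z axes.
In Python, from bench import manip gives the robot as it stands. Calls block until the motion is done:
- manip.move_ptp(position, orientation): joint-space move of the TCP to a pose.
- manip.move_l(position, attitude=None, max_speed=0.15): straight line of the TCP; attitude=None keeps the orientation; max_speed is the mean speed in m/s.
- manip.move_j(angles): joint-space move.
- manip.set_gripper(opening, effort=None): opening from 0.0 (shut) to 1.0 (fully open); effort is the grip in N (None keeps the last); returns when the fingers have stopped.
- manip.dwell(seconds).
- manip.inverse_kinematics(position, orientation): joint angles nearest the present ones, or None.
- manip.grab_frame(name): name is "side" or "top"; returns (picture, depth): 420x560x3 uint8, red, green, blue; 420x560 float32, m along the optical axis (not along the pixel's ray), 0 where there is no reading.
- manip.get_calibration(name): a dict with "camera_matrix" (3x3 intrinsics, pixels), "R" (3x3) and "t" (3): a world point X has camera coordinates R X + t. Camera axes: x right, y down, z forward; pixel columns grow to the right and rows downward; lengths in m; the calibration is good to about 2 mm. A picture is of the moment at which its call begins. get_calibration takes no time and is no camera call.
A pose or a line that the arm cannot do raises manip.Unreachable and nothing moves.
- manip.sign_off(): hands the job in, once; it reports no verdict.
Trained networks look in the newest picture that a camera, given by its name, has taken for a name from the list of things; names that differ only in an ending like _2 or _b are one class to them, and where a whole thing is asked for, a point or a joint stands for the part that bears it (a point fixed in the world has none). Each returns a list of dicts, best first, with "confidence" (0 to 1); they miss things now and then, are a little off and sometimes report something else, mostly with a low value. They report only what shows in the picture. A call takes as long as a camera call.
- manip.look_for(camera, name): "at" ([x, y, z] in m, in world coordinates, good to about 4 mm: the middle of the surface that is visible of it).
Readings, each from a call of its own:
- manip.current_time(): time.
- manip.current_qpos(): joint angles.
- manip.current_joint_vel(): joint speeds.
- manip.current_joint_torque(): joint torques, N m.
- manip.current_ee_pos(): TCP position.
- manip.current_tcp_rot(): TCP orientation.
- manip.current_force(): force on the tool from outside, world axes, zero at the start.
- manip.current_ft_torque(): the same for the moment, N m.
- manip.current_grip_width(): opening from 0.0 (shut) to 1.0 (fully open).
Only numpy, scipy, OpenCV 4.12 (cv2) and the standard library are available. Lean on these libraries where they do the work, as an engineer would, in place of code of your own. Each camera call takes 0.05 s, during which the arm holds its last target. There are 200 camera calls.

## Working session

There is one attempt and no reset: what is moved stays moved. The work goes in short steps, each a Python script; the robot and the scene stay as the last script left them, time stands still between calls to the robot, and variables do not carry over. Pictures are saved under pics/ and viewed, about 8 in all and at most 12, crops included, and the job is handed in when it is done.

```bash
mkdir -p pics; ls
python3 - <<'E'
from bench import manip
import cv2, numpy as np
for c in ("top","side"):
    p,d=manip.grab_frame(c); cv2.imwrite(f"pics/{c}0.png",p[:,:,::-1]); np.save(f"{c}0.npy",d)
    k=manip.get_calibration(c); print(c,k["camera_matrix"].tolist(),(-k["R"].T@k["t"]).round(3),k["R"].round(3).tolist())
    for n in ["long_comb_tab","long_comb_mid","long_comb","short_comb_tab","unit","rail","drawer","tray","trimmer","jar","lotion","tumbler","blade_box","tweezer"]:
        print(n,[(np.round(r["at"],3).tolist(),round(r["confidence"],2)) for r in manip.look_for(c,n)][:3])
print(manip.current_time())
E
```

```text
pics
top [[437.69570810854225, 0.0, 284.01491930612366], [0.0, 437.69570810854225, 209.32892048657143], [0.0, 0.0, 1.0]] [0.303 0.002 1.665] [[-0.015, -1.0, -0.008], [-0.983, 0.016, -0.181], [0.181, 0.005, -0.983]]
long_comb_tab [([0.561, 0.1, 0.145], 0.71)]
long_comb_mid [([0.559, 0.099, 0.146], 0.81)]
long_comb [([0.556, 0.1, 0.142], 0.86)]
short_comb_tab [([0.545, 0.184, 0.146], 0.51)]
unit [([0.68, 0.161, 0.196], 0.59), ([0.543, 0.183, 0.146], 0.51)]
rail [([0.607, 0.151, 0.199], 0.71), ([0.531, -0.199, 0.04], 0.47)]
drawer [([0.55, 0.147, 0.14], 0.61), ([0.562, 0.1, 0.145], 0.29)]
tray [([0.559, -0.136, -0.003], 0.84), ([0.559, 0.101, 0.145], 0.62)]
trimmer [([0.529, -0.192, 0.04], 0.91)]
jar [([0.424, -0.468, 0.048], 0.59)]
lotion [([0.756, -0.07, 0.095], 0.62)]
tumbler [([0.562, 0.099, 0.145], 0.75), ([0.602, -0.458, 0.051], 0.62)]
blade_box [([0.602, 0.501, 0.022], 0.64)]
tweezer []
side [[402.26610006055733, 0.0, 276.40226867882694], [0.0, 402.26610006055733, 208.22499670198647], [0.0, 0.0, 1.0]] [0.542 1.066 0.754] [[-0.998, -0.056, 0.017], [-0.043, 0.496, -0.867], [0.04, -0.866, -0.498]]
long_comb_tab [([0.543, 0.103, 0.153], 0.53)]
long_comb_mid [([0.544, 0.107, 0.15], 0.68)]
long_comb [([0.547, 0.106, 0.158], 0.56)]
short_comb_tab [([0.54, 0.188, 0.15], 0.65), ([0.437, 0.51, 0.004], 0.18)]
unit [([0.691, 0.246, 0.163], 0.92)]
rail [([0.608, 0.166, 0.197], 0.45)]
drawer [([0.538, 0.151, 0.161], 0.73), ([0.609, 0.163, 0.198], 0.73), ([0.689, 0.253, 0.16], 0.61)]
tray []
trimmer []
jar [([0.428, -0.454, 0.035], 0.52)]
lotion [([0.768, -0.056, 0.137], 0.63)]
tumbler [([0.598, -0.423, 0.063], 0.9), ([0.602, 0.517, 0.022], 0.47)]
blade_box [([0.602, 0.517, 0.022], 0.69)]
tweezer [([0.439, 0.51, 0.003], 0.7)]
1.5
```

Run:
```python
import cv2
a=cv2.imread("pics/top0.png"); 
cv2.imwrite("pics/topc.png",cv2.resize(a[50:190,180:360],None,fx=4.4,fy=4.2,interpolation=cv2.INTER_CUBIC)[:600,:800])
```

```text
(no output)
```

View pics/top0.png

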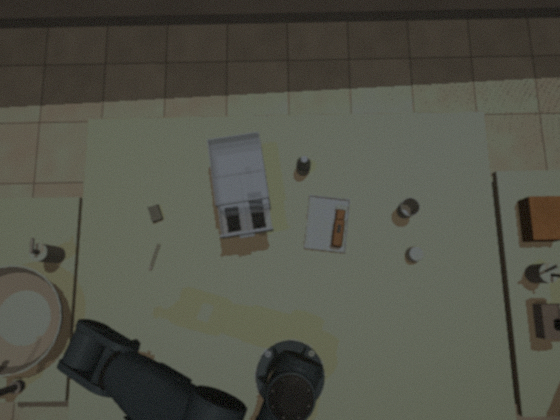

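View pics/side0.png

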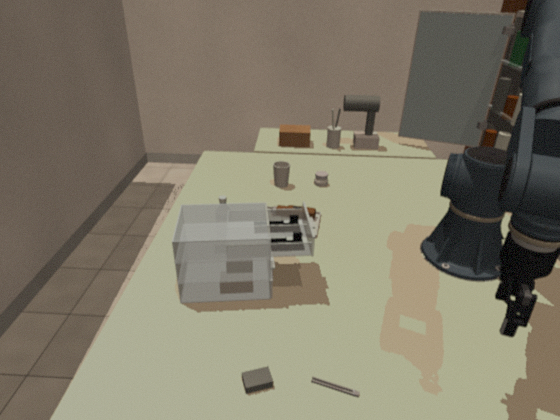

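View pics/topc.png

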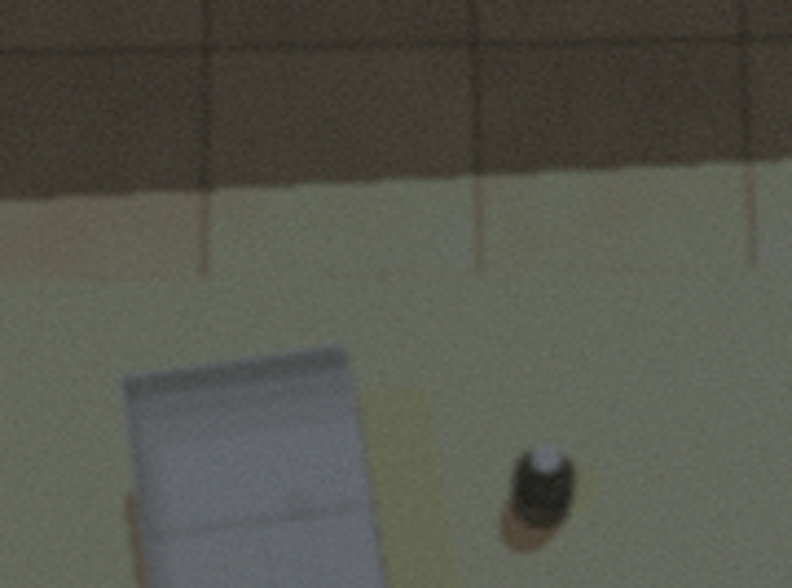

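The top view shows the drawer at about (245,215), with the longer dark comb in the right compartment (258,213) and the shorter at (233,219). The tray is at (327,224) with the trimmer on its right. My crop missed the drawer, so I'll redo it enhanced.

Run:
```python
import cv2, numpy as np
a=cv2.imread("pics/top0.png"); b=cv2.imread("pics/side0.png")
f=lambda im,g,w,h:cv2.resize(np.clip(im*g,0,255).astype(np.uint8),(w,h),interpolation=cv2.INTER_CUBIC)
c=np.vstack([f(a[180:250,200:360],2.2,800,350),f(b[195:265,250:410][:50],1.3,800,250)])
cv2.imwrite("pics/c1.png",c)
```

```text
(no output)
```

View pics/c1.png

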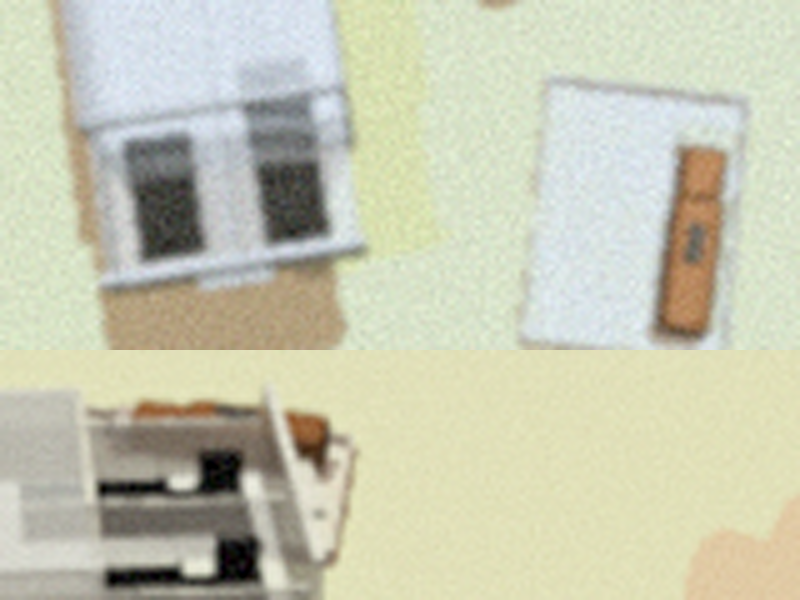

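Right compartment's comb runs from crop (295,240) under the rail to about (275,60), so it is ~130 mm: that is the long one. The left is ~88 mm. Now the measurement using depth.

```bash
cat > h.py <<'E'
import numpy as np
from bench import manip
def cloud(cam,d):
    k=manip.get_calibration(cam); K=k["camera_matrix"]
    v,u=np.mgrid[:420,:560]; 
    C=np.stack([(u-K[0,2])*d/K[0,0],(v-K[1,2])*d/K[1,1],d],-1)
    return (C-k["t"])@k["R"]
def px(cam,uv,z):
    k=manip.get_calibration(cam); o=-k["R"].T@k["t"]
    r=k["R"].T@np.linalg.solve(k["camera_matrix"],np.array([*uv,1.]))
    return o+r*(z-o[2])/r[2]
E
python3 - <<'E'
from h import *; import cv2
np.set_printoptions(precision=3,suppress=True,linewidth=220)
for n,(u,v),z in [("frontL",(103,285),.198),("frontR",(365,247),.198),("railL",(85,130),.198),("railR",(345,88),.198),
  ("baseL",(272,243),.144),("baseR",(328,236),.144),("tipL",(242,65),.15),("tipR",(305,60),.15),
  ("trayTL",(548,76),.013),("trayTR",(748,98),.013),("trayBL",(522,343),.013)]:
    print(n,px("top",(200+u/5-.4,180+v/5-.4),z))
P=cloud("top",np.load("top0.npy")); a=cv2.imread("pics/top0.png").mean(2)
print("top z mm rows195-232 cols 250-270"); print((P[195:232,250:270,2]*1000).astype(int))
S=cloud("side",np.load("side0.npy")); b=cv2.imread("pics/side0.png").mean(2)
m=np.zeros((420,560),bool); m[208:228,268:305]=1
m&=(b<60); 
for lo,hi in((.14,.16),(.16,.186)):
    q=S[m&(S[...,2]>lo)&(S[...,2]<hi)]; print(lo,len(q),q.min(0),q.max(0),q.mean(0)) if len(q) else print(lo,0)
print("side z rows 208-226 cols 284-302");print((S[208:228,284:302]*1000).astype(int)[...,2]);print((S[208:228,284:302]*1000).astype(int)[...,0])
print((S[208:228,284:302]*1000).astype(int)[...,1])
print(b[208:228,284:302].astype(int))
E
```

```text
frontL [0.484 0.227 0.198]
frontR [0.507 0.05  0.198]
railL [0.591 0.24  0.198]
railR [0.617 0.062 0.198]
baseL [0.518 0.117 0.144]
baseR [0.523 0.077 0.144]
tipL [0.645 0.137 0.15 ]
tipR [0.648 0.092 0.15 ]
trayTL [ 0.664 -0.087  0.013]
trayTR [ 0.644 -0.24   0.013]
trayBL [ 0.458 -0.062  0.013]
top z mm rows195-232 cols 250-270
[[ 195  194  199  196  195  196  199  202  196  196  192  193  202  197  198  198  195  199  197    1]
 [ 195  196  194  196  198  195  198  201  196  197  200  194  189  200  197  200  201  196  195   37]
 [ 200  199  199  197  202  196  200  192  198  195  201  191  201  201  200  200  198  196  200   89]
 [ 204  190  193  194  199  192  204  195  199  200  199  197  196  192  187  187  190  192  179  174]
 [ 199  201  199  196  198  194  192  195  191  187  189  182  182  143  135  140  144  173  137  164]
 [ 195  197  192  190  178  181  141  154  139  156  139  150  140  135  139  142  136  178  134  147]
 [ 139  144  144  153  141  147  141  145  141  140  145  138  138  144  135  141  139  179  144  131]
 [ 148  134  152  142  143  142  148  143  158 
[... 8876 characters left out ...]
 10  17  66  95  98  94]
 [126 136 131 138 130 103  44  12  20  16  11   3   3  38  90 129 131 127]
 [148 159 156 160 154 114  52  10  12   0   7  15   5  53 119 159 163 154]
 [158 169 172 170 152 109  36   6   7  10  12  13  14  52 124 168 177 167]
 [127 152 151 147 122  72  18  18   7   9  15  29  15  49 118 169 173 170]
 [ 62  82  83  80  71  49  42  35  37  52  61  63  57  70 110 161 173 170]
 [ 83  78  84  81  93  91  86  81  84  87  96 100  98  92 106 142 160 159]
 [113 114 113 116 114 114 112 100 103  98 105 104  98  91 102 114 146 150]
 [ 94  90  93  92  91  90  86  86  78  84  85  82  83  81  79  99 139 141]
 [ 76  77  72  74  74  75  73  75  76  75  74  78  77  70  69  95 130 145]]
```

```bash
cat >> h.py <<'E'
from scipy.spatial.transform import Rotation as Ro
H=.010; SIGN=1
def comb(o,yaw,th):           # comb origin (underside below tab), yaw, pitch(tab end up) -> TCP pose
    Rc=(Ro.from_euler('z',yaw)*Ro.from_euler('y',th)).as_matrix()
    T=np.array([[0,0,SIGN],[0,SIGN,0],[-1,0,0]],float)
    return np.asarray(o)+Rc@[0,0,H], Rc@T
E
python3 - <<'E'
import h; from h import *; import cv2
np.set_printoptions(precision=3,suppress=True,linewidth=220)
P=cloud("top",np.load("top0.npy"))
W=P[214:230,254:264].reshape(-1,3); q=W[W[:,2]>.168]; tab=q.mean(0)
# correct for optical-axis noise: reproject at z=.18 
uv=np.argwhere(P[214:230,254:264,2]>.168)+[214,254]
t=px("top",uv.mean(0)[::-1],.18); print("tab top",len(q),tab,t)
S=cloud("side",np.load("side0.npy"))[214:226,288:300].reshape(-1,3); s=S[(S[:,1]>.095)&(S[:,1]<.112)&(S[:,2]>.15)]
print("side tab face",s.mean(0),s.min(0),s.max(0), np.degrees(np.polyfit(s[:,0],s[:,1],1)[0]))
# rail/unit top front edge: per column, last row with z>.19 coming from above
e=[];f=[]
for c in range(222,268):
    z=P[:,c,2]; r=np.arange(150,215); k=[i for i in r if z[i]>.188]
    if k: e.append(px("top",(c,max(i for i in k if i<212)+.5),.198))
    k=[i for i in range(224,240) if z[i]>.19]
    if k: f.append(px("top",(c,min(k)-.5),.198))
for n,a in(("rail front",e),("wall inner",f)):
    a=np.array(a); p=np.polyfit(a[:,1],a[:,0],1); r=a[:,0]-np.polyval(p,a[:,1]); m=abs(r)<.005; p=np.polyfit(a[m,1],a[m,0],1)
    print(n,"yaw",-np.arctan(p[0]),"x at y=.1",np.polyval(p,.1),m.sum(),len(m))
for s in(1,-1):
    h.SIGN=s
    for o,yaw,th in(((.535,.1,.24),.137,0),((.535,.1,.14),.137,0),((.535,.1,.19),.137,.436),((.46,.09,.25),.137,.436),((.508,-.117,.004),-.125,0)):
        j=manip.inverse_kinematics(*comb(o,yaw,th)); print(s,o,j if j is None else np.array(j))
E
```

```text
tab top 30 [0.531 0.097 0.183] [0.531 0.097 0.18 ]
side tab face [0.537 0.105 0.168] [0.525 0.097 0.152] [0.548 0.11  0.18 ] 7.653484848607494
rail front yaw 0.13523267147477716 x at y=.1 0.610189149581402 41 46
wall inner yaw 0.14249534554442245 x at y=.1 0.5078315700546236 45 46
1 (0.535, 0.1, 0.24) [ 0.099  0.3    1.615 -0.     1.227 -1.609]
1 (0.535, 0.1, 0.14) [ 0.099  0.408  1.724 -0.     1.009 -1.609]
1 (0.535, 0.1, 0.19) [ 0.106  0.604  1.345 -0.013  1.628 -1.599]
1 (0.46, 0.09, 0.25) [ 0.103  0.409  1.504 -0.014  1.664 -1.603]
1 (0.508, -0.117, 0.004) [-0.316  0.587  1.859 -0.     0.695 -1.761]
-1 (0.535, 0.1, 0.24) [ 0.099  0.3    1.615 -0.     1.227  1.533]
-1 (0.535, 0.1, 0.14) [ 0.099  0.408  1.724 -0.     1.009  1.533]
-1 (0.535, 0.1, 0.19) [ 0.106  0.604  1.345 -0.013  1.628  1.542]
-1 (0.46, 0.09, 0.25) [ 0.103  0.409  1.504 -0.014  1.664  1.539]
-1 (0.508, -0.117, 0.004) [-0.316  0.587  1.859 -0.     0.695  1.38 ]
```

Run:
```python
from h import *; import cv2
np.set_printoptions(precision=4,suppress=True)
O=np.array([.534,.0985,.140]); Y=.139
manip.move_l([.165,.525,.33],max_speed=.3)
manip.set_gripper(.35,40)
manip.move_ptp(*comb(O+[0,0,.12],Y,0)); print(manip.current_time(),manip.current_force())
manip.move_l(comb(O+[0,0,.03],Y,0)[0],max_speed=.12)
manip.move_l(comb(O,Y,0)[0],max_speed=.05)
print(manip.current_ee_pos(),manip.current_force(),manip.current_time())
p,_=manip.grab_frame("side"); 
c=cv2.resize(p[170:270,230:370,::-1],None,fx=4,fy=4,interpolation=cv2.INTER_CUBIC)
p,_=manip.grab_frame("top"); t=cv2.resize(p[180:250,200:270,::-1],(240,240)); t=cv2.convertScaleAbs(t,alpha=2.2)
c=np.hstack([c,np.vstack([t,np.zeros((160,240,3),np.uint8)])]); cv2.imwrite("pics/g1.png",c)
```

```text
4.675 [-0.0046  0.2833  0.4074]
[0.5341 0.0985 0.1501] [-0.5463  0.9853 -0.2606] 6.325
```

View pics/g1.png

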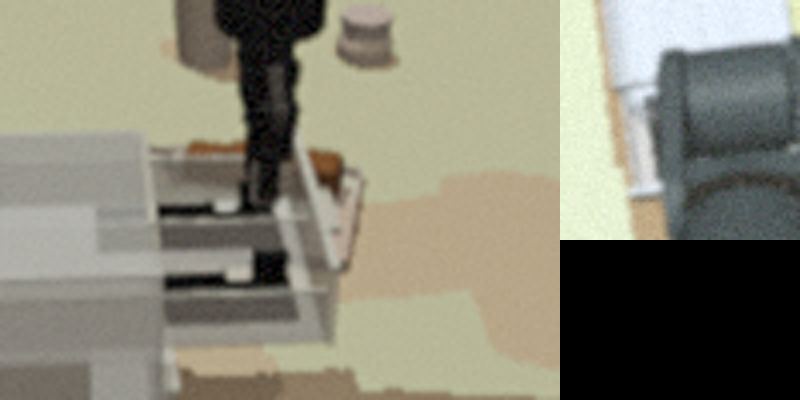

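The side crop shows the finger at (265,185) right over the long comb's tab and clear of the front wall at (310,200). Now I grip and raise the tab end.

Run:
```python
from h import *; import cv2
np.set_printoptions(precision=3,suppress=True)
O=np.array([.534,.0985,.140]); Y=.139; L=.112
manip.set_gripper(0,40); print("width mm",manip.current_grip_width()*85,manip.current_force())
F0=np.array(manip.current_force())
ax=np.array([np.cos(Y),np.sin(Y),0]); tip=O+L*ax
TH=np.radians(25)
for k in (1/3,2/3,1):
    th=k*TH; o=tip+[0,0,.003*min(1,k*1.5)]-L*(ax*np.cos(th)-np.array([0,0,np.sin(th)]))
    p,R=comb(o,Y,th); manip.move_l(p,R,max_speed=.08)
    print(k,np.array(manip.current_force())-F0,manip.current_grip_width()*85,manip.current_time())
p,_=manip.grab_frame("side"); 
cv2.imwrite("pics/g2.png",cv2.resize(p[150:270,210:370,::-1],None,fx=5,fy=5,interpolation=cv2.INTER_CUBIC))
```

```text
width mm 8.44526750491523 [-0.698 -0.516  1.674]
0.3333333333333333 [-0.58   0.63  -2.475] 8.495321429122658 7.1083
0.6666666666666666 [ 0.798  0.535 -2.067] 8.304006162316025 7.4833
1 [ 0.787  1.007 -2.152] 8.210630622962837 7.8417
```

View pics/g2.png

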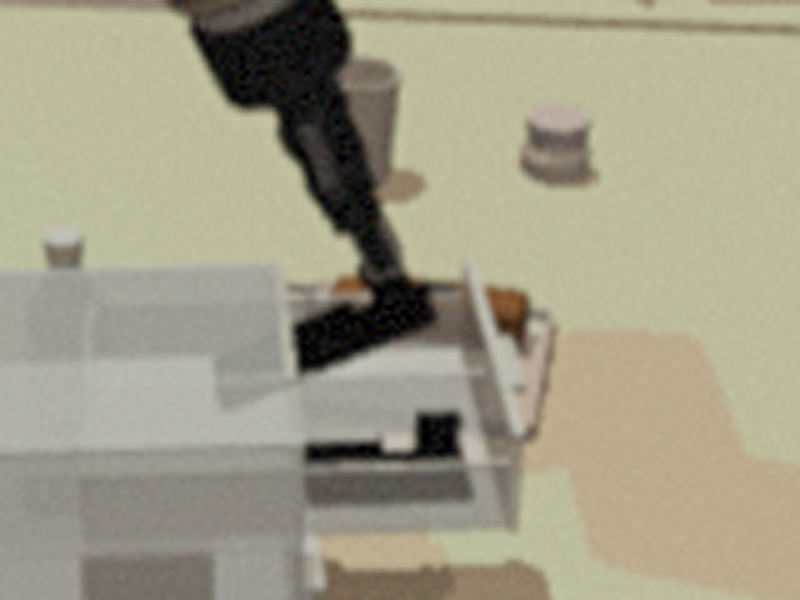

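The comb is held and slanted, tab end up at (410,300), passing under the rail with its tips at about (225,395); no contact force. I'll draw it out along its own axis.

Run:
```python
from h import *; import cv2
np.set_printoptions(precision=3,suppress=True)
Y=.139; th=np.radians(25)
d=-np.array([np.cos(Y)*np.cos(th),np.sin(Y)*np.cos(th),-np.sin(th)])
p=np.array(manip.current_ee_pos())
for s in (.02,.04,.06,.08):
    manip.move_l(p+s*d,max_speed=.06); print(s,manip.current_force())
manip.move_l(p+.08*d+[0,0,.08],max_speed=.12)
print(manip.current_grip_width()*85,manip.current_ee_pos(),manip.current_time())
f,_=manip.grab_frame("side"); 
cv2.imwrite("pics/g3.png",cv2.resize(f[120:270,210:410,::-1],None,fx=4,fy=4,interpolation=cv2.INTER_CUBIC))
```

```text
0.02 [0.653 0.137 0.599]
0.04 [ 0.131 -0.64  -0.368]
0.06 [ 0.44  -0.003  0.23 ]
0.08 [ 0.35   0.508 -0.437]
8.362632276758891 [0.476 0.09  0.312] 10.65
```

View pics/g3.png

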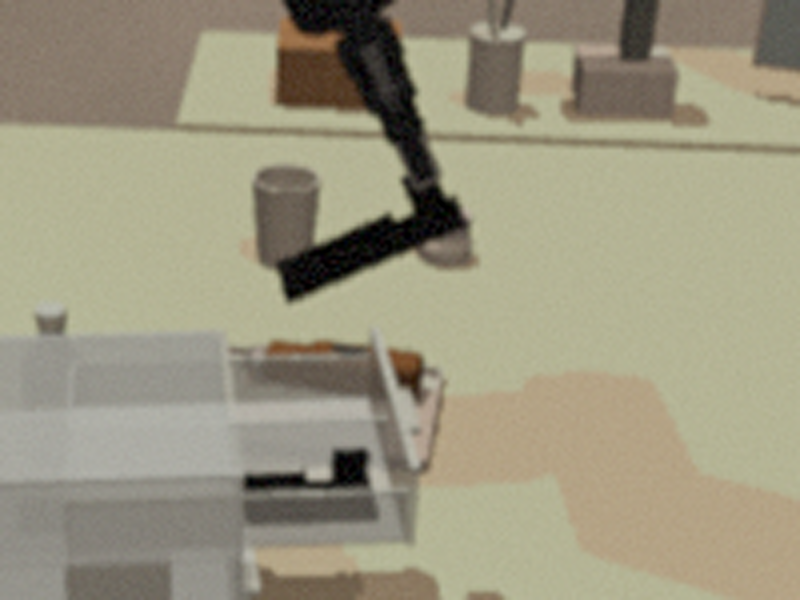

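The comb is free above the drawer, tips at (290,280), drawer and short comb unchanged. Next I level it over the tray.

Run:
```python
from h import *; import cv2
np.set_printoptions(precision=3,suppress=True)
T=np.array([.508,-.117,.004]); Y=-.125
manip.move_l(*comb([.478,.0,.30],0,0),max_speed=.15)
manip.move_l(*comb(T+[0,0,.15],Y,0),max_speed=.15)
manip.move_l(comb(T+[0,0,.06],Y,0)[0],max_speed=.12)
print(manip.current_grip_width()*85,manip.current_ee_pos(),manip.current_force(),manip.current_time())
t,_=manip.grab_frame("top"); s,d=manip.grab_frame("side"); np.save("side3.npy",d)
a=cv2.resize(cv2.convertScaleAbs(t[180:260,290:370,::-1],alpha=2.2),(400,400),interpolation=cv2.INTER_CUBIC)
b=cv2.resize(s[140:240,230:330,::-1],(400,400),interpolation=cv2.INTER_CUBIC)
cv2.imwrite("pics/g4.png",np.hstack([a,b]))
```

```text
8.177793607974966 [ 0.508 -0.117  0.075] [-0.64   0.011 -0.297] 13.7667
```

View pics/g4.png

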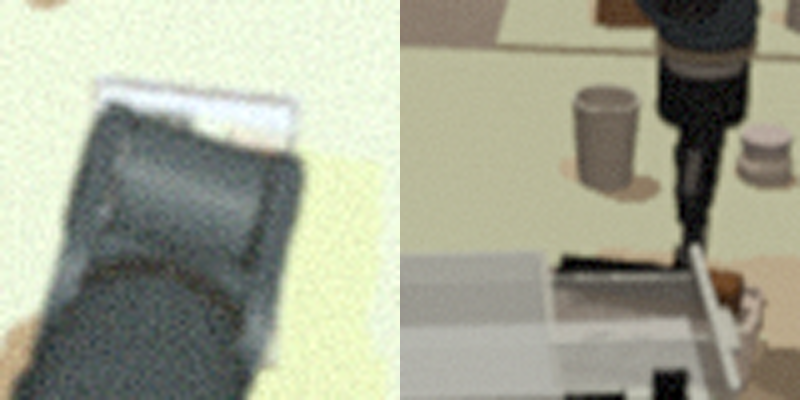

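The comb sits level over the free half of the tray (its tip peeks out at (185,125) in the top crop). The trimmer is clear to the right. I'll check its pitch from the depth image, then lower it.

Run:
```python
from h import *
np.set_printoptions(precision=3,suppress=True)
S=cloud("side",np.load("side3.npy")); q=S[200:212,266:304].reshape(-1,3)
q=q[(q[:,1]<-.06)&(q[:,1]>-.16)&(q[:,2]>.055)&(q[:,2]<.1)&(q[:,0]>.52)]
print(len(q),q.min(0),q.max(0))
for a in np.arange(.52,.63,.015):
    r=q[(q[:,0]>=a)&(q[:,0]<a+.015)]
    if len(r): print(round(a,3),len(r),r[:,2].mean(),r[:,2].max(),r[:,1].mean())
T=np.array([.508,-.117,.004]); Y=-.125
F0=np.array(manip.current_force())
manip.move_l(comb(T+[0,0,.006],Y,0)[0],max_speed=.06); print(manip.current_force()-F0)
for z in np.arange(.005,-.0031,-.001):
    manip.move_l(comb(T+[0,0,z],Y,0)[0],max_speed=.02)
    f=np.mean([manip.current_force() for _ in range(5)],0)-F0; print(round(z,4),f,manip.current_ft_torque())
    if f[2]>2.5: break
print(manip.current_grip_width()*85,manip.current_time())
```

```text
129 [ 0.52  -0.153  0.064] [ 0.624 -0.104  0.098]
0.52 14 0.08421375183426837 0.09805262651692195 -0.11924987954585366
0.535 13 0.07441181399471383 0.07617835076859862 -0.13069562399935586
0.55 20 0.07417643757021518 0.07630908550303424 -0.13223356850587228
0.565 16 0.07278577905168437 0.07492939215745643 -0.13336821987751266
0.58 22 0.07450856938633935 0.07795623320520495 -0.1316240901400402
0.595 23 0.07323305030707959 0.07513858246945022 -0.13441850564758953
0.61 21 0.07409938194626729 0.07708854421901869 -0.12876583037749306
[-0.902  0.658  0.122]
0.005 [-1.033 -0.011  0.65 ] [ 0.087  0.021 -0.051]
0.004 [-1.101  0.18  -1.025] [-0.031  0.043  0.072]
0.003 [-0.965  0.691 -0.999] [-0.034  0.036 -0.028]
0.002 [-0.996  0.281 -0.349] [0.035 0.03  0.043]
0.001 [-0.89  -0.594 -0.985] [ 0.07   0.048 -0.025]
0.0 [-1.73   1.549  4.024] [0.34  0.061 0.013]
8.334152460539947 16.4167
```

The comb is level (teeth at z≈0.074 throughout) and contact comes exactly at the expected height. Releasing.

Run:
```python
from h import *; import cv2
np.set_printoptions(precision=3,suppress=True)
manip.set_gripper(.3); p=np.array(manip.current_ee_pos())
manip.move_l(p+[0,0,.05],max_speed=.06); manip.move_l(p+[0,0,.25],max_speed=.2)
manip.move_l(p+[-.15,.08,.30],max_speed=.2)
manip.dwell(.3); print(manip.current_force(),manip.current_time())
t,d=manip.grab_frame("top"); s,_=manip.grab_frame("side")
a=cv2.resize(cv2.convertScaleAbs(t[165:265,200:360,::-1],alpha=2.2),(560,350),interpolation=cv2.INTER_CUBIC)
b=cv2.resize(s[150:270,210:370,::-1],(320,240),interpolation=cv2.INTER_CUBIC)
cv2.imwrite("pics/g5.png",np.vstack([a,np.hstack([b,np.zeros((240,240,3),np.uint8)])]))
P=cloud("top",d)
print((P[200:250,305:350,2]*1000).round().astype(int)[::2,::1][:, :28])
for n in("long_comb","long_comb_tab","short_comb_tab","trimmer","tray"): print(n,[(np.round(r["at"],3).tolist(),round(r["confidence"],2)) for r in manip.look_for("top",n)][:2])
```

```text
[0.083 0.572 0.648] 20.1917
[[  -2   -5    2    0    8   17    4   12    2    8    3    9   -2    2
     4    5    5    9    6    3    7    8   11    6    5    3    0    1]
 [   8    3    5    6   14    8   11   13   -2    8    7    0    7    5
     3    7    3    4    6   15    1    5    5    3    6   -1    3    5]
 [  -4   -1   -2   -6    9   10    7    8    4    3    1    3   -1    5
     2    5    4    8    5    0   -5    3    5    5   -6    9    6    4]
 [  -5    2   -1    1   17   -3    3    2    7    1    0    3   14   -4
    15   13   12   10   16    3   18    2    3   -1    0    1   -2   -4]
 [   1    9   -1   -2   16   -1    1   -1    6    9   18    8   16    5
    19    3   14    0   22    4    6   13    3    6    4    0   -1    7]
 [  -8    0    2   19   14    2    5    8    4    2   16    3   19    2
    12    4   17    1    4   17    8    8    3    6    5    2    6   -2]
 [  -1   -1   -6   16    7    8   12    5    6   -2   14   15   16    8
     9    1    5   12    0   14   -2   15    8    4    9   -1    7    3]
 [  -3    2    0   10    6    1    2    5    3   10   13 
[... 2068 characters left out ...]
  6   13    6    7    1   -4    2    0    8   34]
 [  15    5    2    5    7    1    5    4    4    6    7    5    9    3
    12    7    4    4    3    5    3   -4    0    7    5    5    7   30]
 [  17    7    0    7    7    1    5   10   -2    6    6    3   10    9
     1    8    2    6    3    6    3    4   -1    2    6    5    0   -2]
 [  12   20   15    8   14    8   20   15   17    9    7    2    4    1
     1    1    1    9    6    2    4    8    7   13   10   -1    7   -2]]
long_comb [([0.542, -0.121, 0.014], 0.6)]
long_comb_tab [([0.543, -0.127, 0.017], 0.56)]
short_comb_tab [([0.543, 0.182, 0.147], 0.59)]
trimmer [([0.531, -0.197, 0.038], 0.88)]
tray [([0.565, -0.148, 0.001], 0.62)]
```

View pics/g5.png

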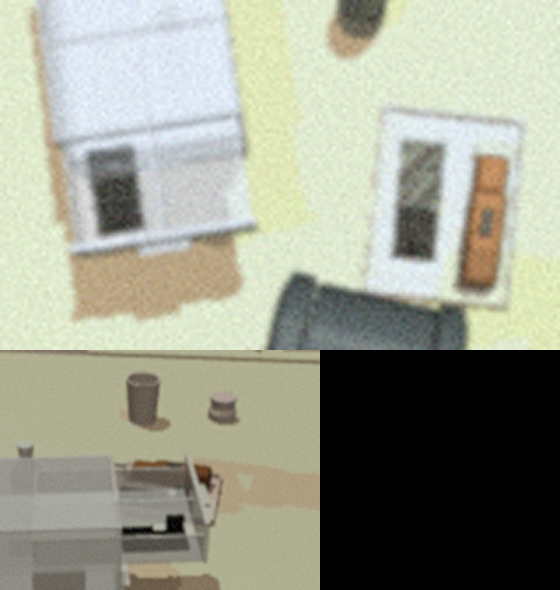

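The comb lies flat at (418,200) in the crop, midway between the tray wall and the trimmer, with its tab top at z≈0.044. The trimmer, short comb and drawer have not moved, and the gripper is clear.

```bash
python3 -c "
from bench import manip
manip.sign_off()"
```

```text
the job is handed in; nothing more can be done
```

The long comb now lies flat, tab up, on the tray floor, midway between the trimmer and the tray's +y wall, and I have handed the job in.

- **Removal:** I gripped the comb by its tab and raised the tab end 25° about the tooth tips. I then drew it out along its own slant under the rail. Force readings after each step stayed within about 1 N during the pull, so I saw no sign of it pressing on the rail.
- **Placing:** I levelled it and lowered it until it touched the tray floor at the expected height, at about 4 N. Then I released it and moved the arm clear.
- **Last checks:** The depth image shows the teeth tops at about 16 mm and the tab top at about 44 mm, as they should be for a comb lying flat. In the final picture, the short comb, trimmer and drawer are where they were. The clock read about 20 s of the 45 s allowed.
- **Disagreements:** The detector put `long_comb_tab` near the middle of the comb rather than at the tab, as it also did in the drawer. I relied on the depth image instead. The drawer measured about 101 mm out, and I did not pin that figure down further. I did not check the tweezer and blade box again at the end, but the arm never went near them after leaving its start position.

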